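Set and lock the air regulator of a watch-case tester

ROBOT

A 7-joint arm with a two-finger parallel gripper is mounted at the origin on the work surface. World frame = base frame: x ahead of the robot, y to its left, z up, the work surface at z = 0. Lengths are in m, angles in degrees, forces in N, time in s.
With the tool pointing down it reaches from about 0.4 to 0.85 m from the base axis. Payload 10.4 kg.
Tool frame: the origin (TCP) lies at the very end of the fingers, on their centre line; the grasp point (between the pads) lies 19 mm behind it; z points along the fingers, y is the line along which they close (so a half turn about z gives the same grasp; the last joint's range is limited). The gripper opens to 87 mm and grips with 3 to 60 N. Pads are 19 mm wide; open, the fingers measure 117 mm over their backs; the gripper's body (75 mm by 190 mm) begins 51 mm behind the grasp point.
Start: joints at [72.33, 19.034, -3.707, 83.658, 1.238, 77.344, -5.071], TCP at [0.176, -0.6, 0.223] pointing down, gripper open.
Joint ranges: [-148.97, 148.97], [-28.65, 121.19], [-84.17, 76.75], [9.2, 138.47], [-72.65, 252.65], [3.7, 117.97], [-149.18, 149.18]. Speed limits (degrees/s): [127.2, 127.2, 159.86, 159.86, 180, 180, 180].

INTERFACE

Orientations are given as [roll, pitch, yaw] about the fixed x, y, z axes, in that order (R = Rz(yaw) Ry(pitch) Rx(roll)).
In Python, from station import r gives the robot as it stands. The module is installed in compiled form; this text tells all that it offers.
- The arm moves only by the tool arm_command, never from a script. Its argument "targets" is one flat list of numbers, 4 for each row, row after row: the shift along the world's x, y, z in mm, then the turn about the world's z in rad. A call has 1 to 5 rows; each row shifts and turns the commanded pose from where the row before left it; what a row does not reach is not made up. A row lasts 1/10 s, in which the tool goes at most 50 mm and 8.59 degrees, less where a joint would pass 70% of its speed; a pose out of reach is approached as far as the arm can. A call with a gripper value outside its range is refused whole. "fingers" is the opening, from -1 (shut) to 1 (fully open), set as the call begins (left out, the last holds). The fingers move at their own pace and stop on an object; "squeeze" is the grip in N (left out, the last holds). Time passes only in rows, so rows that do not move let the fingers close. It gives the time, the measured TCP pose, the force, the opening and the grip force at its end, in the units of the state.
- r.sense(): the state, without advancing time (a new reading comes with each control period).
- r.camera(name): name is "side" or "top"; returns the picture (400x640x3 uint8, red, green, blue); there is no depth.
- r.camera_model(name): a dict with "fx", "fy", "cx", "cy" (pixels), "R" (3x3) and "t" (3): a world point X has camera coordinates R X + t. Camera axes: x right, y down, z forward; pixel columns grow to the right and rows downward; lengths in m; the calibration is good to about 2 mm. A picture is of the moment at which its call begins. camera_model takes no time and is no camera call.
- r.finish_job(): hands the job in; it is judged then, once.
Trained networks look in the newest picture that a camera, given by its name, has taken for a name from the list of things; names that differ only in an ending like _2 or _b are one class to them, and where a whole thing is asked for, a point or a joint stands for the part that bears it (a point fixed in the world has none). Each returns a list of dicts, best first, with "confidence" (0 to 1); they miss things now and then, are a little off and sometimes report something else, mostly with a low value. They report only what shows in the picture. A call takes as long as a camera call.
- r.trace(camera, label): "region" (400x640 bool, what is visible of it) and "point" ([row, column] in pixels, amid what is visible of it).
The state is a dict: "time_s": time; "q": joint angles; "joint_vel": joint speeds; "joint_efforts": joint torques, N m; "tcp_pos": TCP position; "tcp_rot": TCP orientation; "wrist_force": force on the tool from outside, world axes, zero at the start; "ft_torque": the same for the moment, N m; "opening": opening from 0.0 (shut) to 1.0 (fully open); "finger_force": force on a finger pad.
Only numpy, scipy, OpenCV 4.12 (cv2) and the standard library are available. Lean on these libraries where they do the work, as an engineer would, in place of code of your own. Each camera call takes 0.05 s, during which the arm holds its last target. There are 200 camera calls.

TASK

On the watchmaker's bench, turn the knob of the air regulator until its pointer bar stands right on the arrow mark. Then push the sliding lock over the end of the bar, through its springy catch, until it clicks fully home and stays there by itself. Go gently, never ramming the regulator, and leave the things around it where they stand.

Things in the scene. Friction and masses are not known exactly. Their poses are not given: they have to be found in the camera images.
- regulator: Air regulator, fixed: a blue-grey box 220 x 120 mm, flat top (deck) 75 mm above the bench. Origin on its underside; box from x -105 to +115 mm, y +-60 mm, z up. On the deck: knob with vertical axis at x -45, y 0; arrow mark towards +x of it; at the +x end the steel lock, sliding towards -x. Catch housing 14 x 20 x 20 mm stands at x 24, y -36.
- knob_axis (a point): Point on the knob's axis at deck height (75 mm above the bench). Same axes as the regulator.
- mark (a point): The arrow mark on the deck, 58 mm from the knob's axis in the regulator's +x direction. The bar's tip passes 8 mm short of it.
- knob (a joint): Angle of the knob's pointer bar, rad, growing anticlockwise from above; 0 = bar right on the arrow mark; stops at -0.7 and 3.0. Friction about 0.12 N m; stays where it is left.
- bar_tip (a point): Tip of the black pointer bar, on its top face, 50 mm from the axis, 99 mm above the bench; its x axis points outward along the bar, z up. The bar is 10 mm wide, 18 mm high (81 to 99 mm above the bench) and runs from the round hub (28 mm diameter, top at 105 mm) to the tip.
- lock (a joint): Travel of the lock, m: 0 open (mouth 64 mm from the knob's axis), 0.036 home at its end stop, covering 22 mm of the bar. A spring (1 to 3 N) pushes it back open; at 0.025 to 0.030 it rides over a catch (takes about 11 N) that then holds it at about 0.036. Inside 14 mm wide, flared mouth 22 mm: it catches on the bar if the bar is off the mark.
- lock_back (a point): Top middle of the back face of the lock's upright thumb plate (34 mm wide, 8 mm thick, 77 to 113 mm above the bench). Regulator's axes: the face looks to +x; push it towards -x. Open, it lies at regulator x = 77 mm; home, at 41 mm. The lock's roofed channel, 28 mm wide, top at 107 mm, lies on the -x side of the plate.
- oil_bottle: Bystander: small amber bottle, 36 mm diameter, 85 mm high, beside the regulator. Origin at the centre of its foot.
- loupe: Bystander: black eye loupe, 34 mm diameter, 30 mm high, beside the regulator. Origin at the centre of its foot.
- blower: Bystander: black rubber dust blower standing on its flat foot, 56 mm diameter, nozzle up to 85 mm, near the knob's end of the regulator. Origin at the centre of its foot.
- driver: Bystander: yellow-handled screwdriver, 150 mm long, lying on the bench along its own x.
- jar: Bystander: white jar, 52 mm diameter, 60 mm high. Origin at the centre of its foot.
- pocket_watch: Bystander: brass pocket watch lying flat, 48 mm diameter, 12 mm high. Origin at the centre of its back.

How it is judged:
By the outcome, as a careful person would: the job done as asked, in the order asked, and still so for the second after the job is handed in, with the robot touching nothing.
It also fails if it takes over 64 s, if anything falls off the work surface, if the arm or the gripper's body presses on something with over 40 N, if the wrist force passes 120 N, or if a joint passes its speed limit or range.

## Working session

There is one attempt and no reset: what is moved stays moved. The work goes in short steps, Python scripts to look and compute and a tool call to move; the robot and the scene stay as the last step left them, time stands still between calls to the robot, and variables do not carry over. Pictures are saved under pics/ and viewed, at most 10 in all, crops included, and the job is handed in when it is done.

Besides the shell and the picture viewer there is one more tool, called as name(argument=value, ...) on one line, values as JSON. arm_command: Moves the arm, as the interface text tells. Its arguments: {"type":"object","properties":{"targets":{"type":"array"},"fingers":{"type":"number"},"squeeze":{"type":"number"}},"required":["targets"]}

```bash
mkdir -p pics
cat > h.py <<'E'
import numpy as np, cv2
from station import r
def pix2w(cam,rc,z):
    m=r.camera_model(cam);R=np.array(m["R"]);t=np.array(m["t"])
    d=R.T@np.array([(rc[1]-m["cx"])/m["fx"],(rc[0]-m["cy"])/m["fy"],1.]);c=-R.T@t
    return c+d*(z-c[2])/d[2]
def w2pix(cam,X):
    m=r.camera_model(cam);p=np.array(m["R"])@np.array(X)+np.array(m["t"])
    return np.array([m["cy"]+m["fy"]*p[1]/p[2],m["cx"]+m["fx"]*p[0]/p[2]])
def snap(cam,name):
    im=r.camera(cam);cv2.imwrite(f"pics/{name}.png",im[:,:,::-1]);return im
E
python3 - <<'E'
from h import *
for c in("top","side"):
    snap(c,c+"0")
    m=r.camera_model(c);print(c,m["fx"],(-np.array(m["R"]).T@np.array(m["t"])).round(3),np.array(m["R"])[2].round(2))
    for n,z in(("regulator",.075),("knob",.099),("lock",.107),("bar_tip",.099),("lock_back",.113),("oil_bottle",.085),("loupe",.03),("blower",.06),("jar",.06),("driver",.01),("pocket_watch",.012)):
        if c=="side" and n not in("regulator","knob","lock"):continue
        for d in r.trace(c,n)[:2]:
            print(n,round(d["confidence"],2),np.round(d["point"]),d["region"].sum(),pix2w(c,d["point"],z).round(3))
print(r.sense())
E
```

```text
top 441.5391021936408 [ 0.465 -0.127  1.042] [ 0.1   0.02 -0.99]
regulator 0.9 [202. 250.] 5764 [0.569 0.042 0.075]
knob 0.69 [232. 281.] 210 [ 0.502 -0.031  0.099]
knob 0.48 [188. 265.] 251 [0.596 0.006 0.099]
lock 0.83 [214. 229.] 420 [0.537 0.08  0.107]
lock 0.35 [207. 424.] 437 [ 0.56  -0.335  0.107]
bar_tip 0.6 [185. 266.] 216 [0.602 0.004 0.099]
bar_tip 0.29 [153. 305.] 412 [ 0.674 -0.078  0.099]
lock_back 0.6 [215. 229.] 463 [0.536 0.079 0.113]
lock_back 0.18 [204. 249.] 5892 [0.56  0.037 0.113]
oil_bottle 0.62 [234. 282.] 172 [ 0.499 -0.031  0.085]
loupe 0.58 [180. 207.] 185 [0.622 0.151 0.03 ]
blower 0.6 [156. 305.] 436 [ 0.677 -0.077  0.06 ]
jar 0.56 [205. 423.] 481 [ 0.568 -0.342  0.06 ]
driver 0.77 [255. 459.] 466 [ 0.459 -0.435  0.01 ]
driver 0.39 [187. 265.] 251 [0.611 0.02  0.01 ]
pocket_watch 0.54 [178. 417.] 367 [ 0.639 -0.339  0.012]
side 435.4292705298524 [0.47  0.714 0.784] [ 0.1  -0.77 -0.63]
regulator 0.65 [269. 317.] 6051 [0.563 0.088 0.075]
regulator 0.51 [235. 305.] 226 [ 0.605 -0.011  0.075]
knob 0.74 [233. 304.] 214 [0.603 0.006 0.099]
lock 0.97 [261. 327.] 518 [0.541 0.09  0.107]
{'time_s': 0.8, 'q': array([72.32941599, 19.03229073, -3.70625943, 83.65825613,  1.23852962,
       77.34244724, -5.07059342]), 'joint_vel': array([ 0.00856657, -0.0369519 , -0.04164417,  0.02633669,  0.02212947,
       -0.01520304,  0.04161887]), 'joint_efforts': array([ 1.53570294e-03, -6.22979879e+01,  2.53343006e-02, -3.90097332e+01,
       -6.11424004e-02,  3.14789219e-02,  1.93962921e-05]), 'tcp_pos': array([ 0.17622073, -0.59966833,  0.22258466]), 'tcp_rot': array([ 1.79993161e+02, -8.50279708e-06,  1.63754539e+01]), 'wrist_force': array([-0.16259159,  0.37471891,  0.17697379]), 'ft_torque': array([-0.01721896, -0.03060351, -0.0364698 ]), 'finger_force': 0.0, 'opening': 0.9984951085766759}
```

View pics/top0.png

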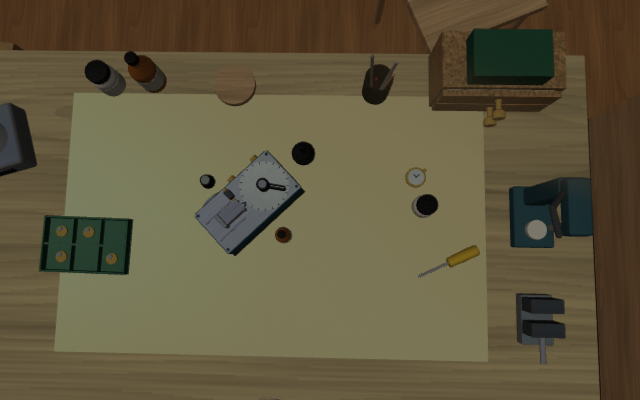

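View pics/side0.png

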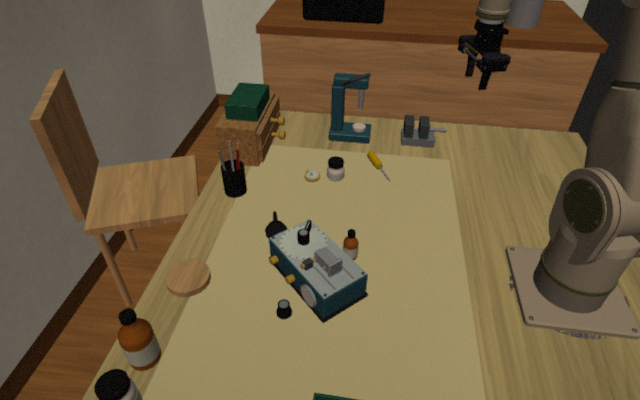

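```bash
cat >> h.py <<'E'
def T(p,X):
    x,y,a=p;c,s=np.cos(a),np.sin(a);X=np.atleast_2d(X)
    return np.c_[x+c*X[:,0]-s*X[:,1],y+s*X[:,0]+c*X[:,1],X[:,2]]
E
python3 - <<'E'
from h import *
from scipy.optimize import minimize
box=np.array([[x,y,z] for x in(-.105,.115) for y in(-.06,.06) for z in(0,.075)])
reg={}
for c in("top","side"):
    r.camera(c); g=r.trace(c,"regulator")[0]["region"].copy()
    for n in("knob","lock"):
        for d in r.trace(c,n):
            if d["confidence"]>.9 or (c=="side" and d["confidence"]>.6): g|=d["region"]
    reg[c]=cv2.morphologyEx(g.astype(np.uint8),cv2.MORPH_CLOSE,np.ones((9,9)))
def mask(p,c):
    q=np.array([w2pix(c,X)[::-1] for X in T(p,box)]);m=np.zeros((400,640),np.uint8)
    cv2.fillConvexPoly(m,cv2.convexHull((q*16).round().astype(np.int32)),1,shift=4,lineType=8);return m
def iou(p,cs):
    return -np.mean([(mask(p,c)&reg[c]).sum()/(mask(p,c)|reg[c]).sum() for c in cs])
for cs in(("top",),("side",),("top","side")):
    s=minimize(iou,[.569,.042,2.28],args=(cs,),method="Nelder-Mead",options=dict(initial_simplex=np.array([[.569,.042,2.28],[.585,.042,2.28],[.569,.06,2.28],[.569,.042,2.4]])))
    print(cs,s.x.round(4),s.fun,)
p=s.x;np.save("p.npy",p)
for c in("top","side"):
    im=cv2.imread(f"pics/{c}0.png");k=6;o=w2pix(c,T(p,[.005,0,.08])[0]).astype(int)-[48,64]
    im=cv2.resize(im[o[0]:o[0]+96,o[1]:o[1]+128],None,fx=k,fy=k,interpolation=cv2.INTER_CUBIC)
    im=cv2.convertScaleAbs(im,alpha=1.6)
    def pl(P,col,cl=True):
        q=np.array([(w2pix(c,X)-o+.5)*k for X in T(p,P)])[:,::-1];cv2.polylines(im,[q.round().astype(np.int32)],cl,col,1)
    pl(box[[1,3,7,5]],(0,255,0));pl(box[[0,2,6,4]],(0,160,0))
    th=np.linspace(0,6.28,30);pl(np.c_[-.045+.014*np.cos(th),.014*np.sin(th),0*th+.105],(0,0,255))
    pl(np.c_[-.045+.05*np.cos(th),.05*np.sin(th),0*th+.099],(255,0,255))
    pl([[.077,-.017,.113],[.077,.017,.113],[.069,.017,.113],[.069,-.017,.113]],(0,255,255))
    cv2.imwrite(f"pics/fit_{c}.png",im)
E
```

```text
('top',) [0.5734 0.0446 2.3301] -0.9637971304637971
('side',) [ 0.6208 -0.048   2.0379] -0.15913843580092013Traceback (most recent call last):
  File "<stdin>", line 17, in <module>
    res = _minimize_neldermead(fun, x0, args, callback, bounds=bounds,
                               **options)
    fsim[k] = func(sim[k])
              ~~~~^^^^^^^^
    fx = function(np.copy(x), *(wrapper_args + args))
  File "<stdin>", line 15, in iou
  File "<stdin>", line 12, in mask
  File "h.py", line 8, in w2pix
    m=r.camera_model(cam);p=np.array(m["R"])@np.array(X)+np.array(m["t"])
ValueError: time passes only in moves, steps and waits
```

```bash
sed -i 's/r\.camera_model(cam)/CM[cam]/' h.py; sed -i '2a CM={c:r.camera_model(c) for c in("top","side")}' h.py
cat > fit.py <<'E'
from h import *
from scipy.optimize import minimize
box=np.array([[x,y,z] for x in(-.105,.115) for y in(-.06,.06) for z in(0,.075)])
reg={}
for c in("top","side"):
    g=max((d["region"] for d in r.trace(c,"regulator")),key=lambda m:m.sum()).astype(np.uint8)
    reg[c]=cv2.morphologyEx(g,cv2.MORPH_CLOSE,np.ones((9,9)));print(c,g.sum())
def mask(p,c):
    q=np.array([w2pix(c,X)[::-1] for X in T(p,box)]);m=np.zeros((400,640),np.uint8)
    cv2.fillConvexPoly(m,cv2.convexHull((q*16).round().astype(np.int32)),1,shift=4,lineType=8);return m
def iou(p,cs):
    return -np.mean([(mask(p,c)&reg[c]).sum()/(mask(p,c)|reg[c]).sum() for c in cs])
for cs in(("top",),("side",),("top","side")):
    s=minimize(iou,[.573,.044,2.31],args=(cs,),method="Nelder-Mead",options=dict(initial_simplex=np.array([[.569,.042,2.28],[.585,.042,2.28],[.569,.06,2.28],[.569,.042,2.4]])))
    print(cs,s.x.round(4),s.fun,)
p=s.x;np.save("p.npy",p)
for c in("top","side"):
    im=cv2.imread(f"pics/{c}0.png");k=6;o=w2pix(c,T(p,[.005,0,.08])[0]).astype(int)-[48,64]
    im=cv2.resize(im[o[0]:o[0]+96,o[1]:o[1]+128],None,fx=k,fy=k,interpolation=cv2.INTER_CUBIC)
    im=cv2.convertScaleAbs(im,alpha=1.6)
    def pl(P,col,cl=True):
        q=np.array([(w2pix(c,X)-o+.5)*k for X in T(p,P)])[:,::-1];cv2.polylines(im,[q.round().astype(np.int32)],cl,col,1)
    pl(box[[1,3,7,5]],(0,255,0));pl(box[[0,2,6,4]],(0,160,0))
    th=np.linspace(0,6.28,30);pl(np.c_[-.045+.014*np.cos(th),.014*np.sin(th),0*th+.105],(0,0,255))
    pl(np.c_[-.045+.05*np.cos(th),.05*np.sin(th),0*th+.099],(255,0,255))
    pl([[.077,-.017,.113],[.077,.017,.113],[.069,.017,.113],[.069,-.017,.113]],(0,255,255))
    cv2.imwrite(f"pics/fit_{c}.png",im)
E
python3 fit.py
```

```text
top 5856
side 5890
('top',) [0.5734 0.0446 2.3301] -0.9637971304637971
('side',) [0.5739 0.0479 2.3175] -0.9561260968475788
('top', 'side') [0.5741 0.0451 2.3292] -0.9571808964822639
```

View pics/fit_top.png

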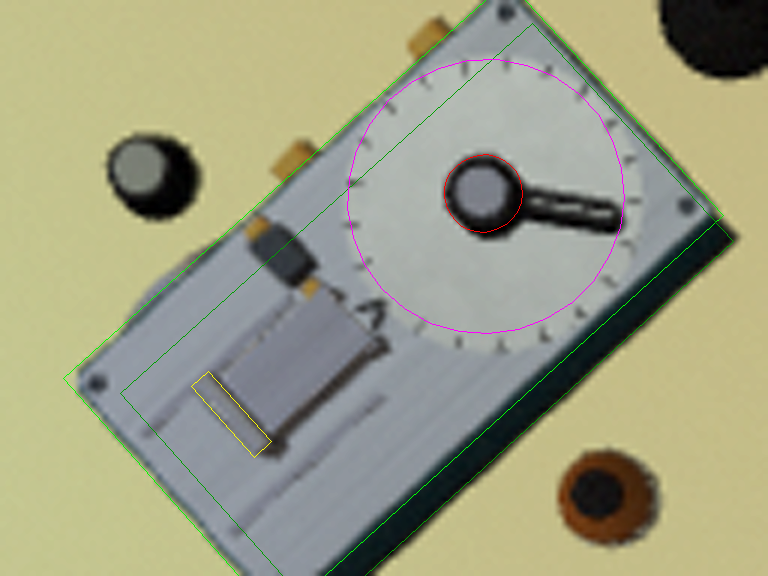

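View pics/fit_side.png

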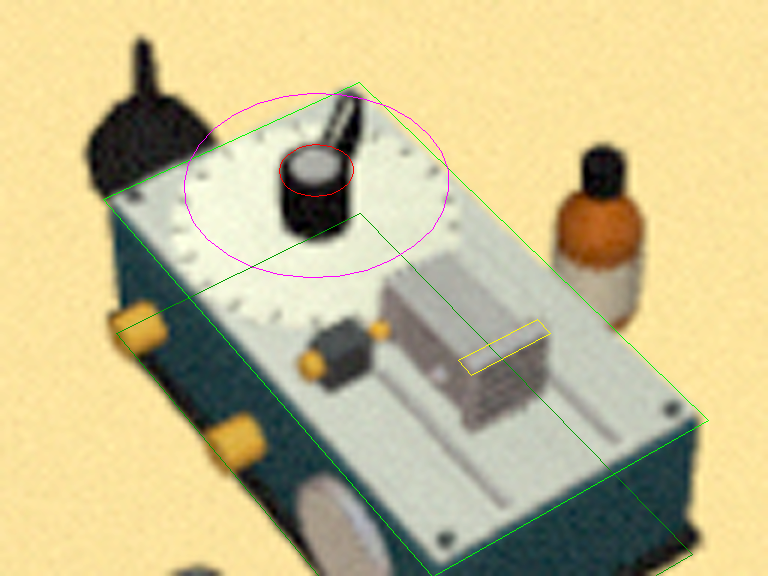

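Both pictures agree. The top crop has the hub at (482,191), the bar tip at (620,218), the lock at about (290,370) and the catch housing at (285,255), and the fitted outline matches to about 1–2 mm. The regulator is at about (0.574, 0.046), yaw 133°. The bar stands about 126° anticlockwise of the mark. I'll approach now.

arm_command(targets=[26,36,0,0.07,26,36,0,0.07,26,36,0,0.07,26,36,0,0.07,26,36,0,0.07], fingers=0, squeeze=15)

```text
time_s: 1.8
tcp_pos: [0.307, -0.4181, 0.2228]
tcp_rot: [180.0, 0.0, 36.6]
wrist_force: [1.3, 0.1, -0.1]
opening: 0.634
finger_force: 0.0
```

arm_command(targets=[26,36,0,0.07,26,36,0,0.07,26,36,0,0.07,26,36,0,0.07,26,36,0,0.07])

```text
time_s: 2.3
tcp_pos: [0.437, -0.2382, 0.2229]
tcp_rot: [179.9, 0.0, 56.6]
wrist_force: [0.8, 0.0, -0.1]
opening: 0.504
finger_force: 0.0
```

arm_command(targets=[26,36,0,0.07,26,36,0,0.07,26,36,0,0.07,26,36,0,0.07,0,0,0,0])

```text
time_s: 2.8
tcp_pos: [0.5426, -0.089, 0.2227]
tcp_rot: [180.0, -0.2, 73.1]
wrist_force: [-1.0, -0.2, -0.0]
opening: 0.495
finger_force: 0.0
```

Run:
```python
from h import *
p=np.array([.5738,.046,2.325]);np.save("p.npy",p)
ax=T(p,[-.045,0,.099])[0];print("axis",ax.round(4))
im=cv2.imread("pics/top0.png")
# bar angle from crop pixels (x6 crop about same fit centre)
o=w2pix("top",T([.5741,.0451,2.3292],[.005,0,.08])[0]).astype(int)-[48,64]
f=lambda u,v:np.array([v/6-.5+o[0],u/6-.5+o[1]])
hub=pix2w("top",f(482,191),.105);tip=pix2w("top",f(620,218),.096)
a=np.arctan2(*(tip-hub)[1::-1]);print("hub",hub.round(4),"tip",tip.round(4),np.hypot(*(tip-hub)[:2]),np.degrees(a)%360,"knob",(np.degrees(a)-np.degrees(p[2]))%360)
g=hub+.034*np.array([np.cos(a),np.sin(a),0]);print("grip",g.round(4))
s=r.sense();print(s["time_s"],s["tcp_pos"].round(4),s["tcp_rot"].round(1),s["q"].round(1),s["opening"],s["wrist_force"].round(1))
```

```text
axis [0.6046 0.0132 0.099 ]
hub [0.6057 0.0128 0.105 ] tip [ 0.598  -0.0362  0.096 ] 0.04955460714026692 260.9795627712058 knob 127.76687540328939
grip [ 0.6004 -0.0208  0.105 ]
2.8 [ 0.5426 -0.089   0.2227] [180.   -0.2  73.1] [ 35.5  12.6 -35.4  93.8   7.3  75.9 -17.8] 0.4948078204898596 [-1.  -0.2 -0. ]
```

arm_command(targets=[29,34,0,0.069,28.5,34,0,0.069,0,0,-45,0,0,0,-35,0,0,0,0,0])

```text
time_s: 3.3
tcp_pos: [0.5948, -0.0281, 0.1379]
tcp_rot: [-179.5, 0.1, 80.4]
wrist_force: [-1.6, -0.7, -1.2]
opening: 0.495
finger_force: 0.0
```

arm_command(targets=[0,0,-25,0,0,0,-20,0,0,0,-8,0,0,0,-5,0,0,0,0,0])

```text
time_s: 3.8
tcp_pos: [0.5982, -0.0279, 0.0855]
tcp_rot: [179.9, -0.0, 80.4]
wrist_force: [-0.1, -0.7, 0.7]
opening: 0.502
finger_force: 0.0
```

arm_command(targets=[0,0,0,0,0,0,0,0,0,0,0,0,0,0,0,0,0,0,0,0], fingers=-1)

```text
time_s: 4.3
tcp_pos: [0.5978, -0.0277, 0.0847]
tcp_rot: [180.0, 0.0, 80.4]
wrist_force: [2.7, -0.3, 0.3]
opening: 0.133
finger_force: 1.6
```

Run:
```python
from h import *
ims=[]
for c in("top","side"):
    im=r.camera(c)[:,:,::-1];o=w2pix(c,[.6,0,.09]).astype(int)-[45,60]
    ims.append(cv2.resize(im[o[0]:o[0]+90,o[1]:o[1]+120],None,fx=3.3,fy=3.3,interpolation=cv2.INTER_CUBIC))
cv2.imwrite("pics/grip.png",cv2.convertScaleAbs(np.hstack(ims),alpha=1.6))
s=r.sense();print({k:np.round(v,3) for k,v in s.items()})
```

```text
{'time_s': np.float64(4.4), 'q': array([ 26.727,  26.439, -35.771,  95.348,  16.895,  63.66 , -23.338]), 'joint_vel': array([ 0.013, -0.019, -0.077, -0.006,  0.077,  0.02 ,  0.047]), 'joint_efforts': array([-3.0900e-01, -5.9957e+01, -9.6510e+00, -3.3528e+01, -2.5700e-01,
        2.9500e-01,  1.7000e-02]), 'tcp_pos': array([ 0.598, -0.028,  0.085]), 'tcp_rot': array([179.961,   0.   ,  80.425]), 'wrist_force': array([-0.051, -0.556, -0.152]), 'ft_torque': array([-0.102, -0.273,  0.02 ]), 'finger_force': np.float64(15.0), 'opening': np.float64(0.117)}
```

View pics/grip.png

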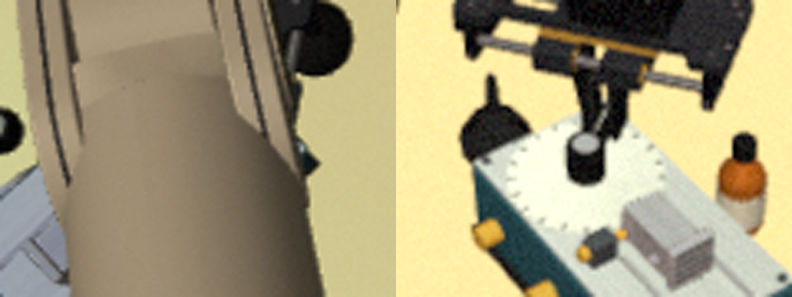

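The grip crop shows the fingers closed on the bar. The opening is 10.2 mm, which matches the bar's width. Next I'll compute the arc.

```bash
cat > arc.py <<'E'
import sys,numpy as np
from station import r
s=r.sense();p=s["tcp_pos"][:2];ax=np.array([.6052,.013]);goal=float(sys.argv[1]);n=int(sys.argv[2])
d=p-ax;a=np.degrees(np.arctan2(d[1],d[0]));y=s["tcp_rot"][2]
print("time",s["time_s"],"r",np.hypot(*d),"radial",a%360,"yaw+180",(y+180)%360,"q7",s["q"][6].round(1),"wf",s["wrist_force"].round(1),"tq",s["ft_torque"].round(2))
t=np.linspace((y+180)%360,goal,n+1);P=ax+np.hypot(*d)*np.c_[np.cos(np.radians(t)),np.sin(np.radians(t))]
print("turn/row",np.radians(goal-t[0])/n)
P[0]=p
print((np.diff(P,axis=0)*1e3).round(1).tolist())
E
python3 arc.py 133.2 16
```

```text
time 4.4 r 0.0414202662177701 radial 259.9694287266317 yaw+180 260.4251275035066 q7 -23.3 wf [-0.1 -0.6 -0.2] tq [-0.1  -0.27  0.02]
turn/row -0.1387810853878615
[[-5.3, 1.3], [-5.3, 2.1], [-5.0, 2.8], [-4.6, 3.5], [-4.0, 4.1], [-3.4, 4.6], [-2.8, 5.0], [-2.0, 5.4], [-1.3, 5.6], [-0.5, 5.7], [0.3, 5.7], [1.1, 5.6], [1.9, 5.4], [2.6, 5.1], [3.3, 4.7], [3.9, 4.2]]
```

arm_command(targets=[-5.3,1.3,0,-0.139,-5.3,2.1,0,-0.139,-5.0,2.8,0,-0.139,-4.6,3.5,0,-0.139,0,0,0,0])

```text
time_s: 4.9
tcp_pos: [0.5775, -0.0178, 0.0847]
tcp_rot: [180.0, -0.0, 48.5]
wrist_force: [1.3, -0.8, 0.1]
opening: 0.109
finger_force: 15.1
```

```bash
python3 arc.py 133.2 12
```

```text
time 4.9 r 0.041436284723654515 radial 227.99780047416252 yaw+180 228.45900182453215 q7 -54.0 wf [ 1.3 -0.8  0.1] tq [-0.15 -0.38 -0.18]
turn/row -0.13854860200011435
[[-3.8, 3.9], [-3.4, 4.6], [-2.7, 5.0], [-2.0, 5.4], [-1.3, 5.6], [-0.5, 5.7], [0.3, 5.7], [1.1, 5.6], [1.9, 5.4], [2.6, 5.1], [3.3, 4.7], [3.9, 4.2]]
```

arm_command(targets=[-3.8,3.9,0,-0.1385,-3.4,4.6,0,-0.1385,-2.7,5.0,0,-0.1385,-2.0,5.4,0,-0.1385,0,0,0,0])

```text
time_s: 5.4
tcp_pos: [0.5658, 0.001, 0.0847]
tcp_rot: [180.0, -0.0, 16.9]
wrist_force: [1.7, -2.1, -0.7]
opening: 0.115
finger_force: 15.1
```

arm_command(targets=[-1.3,5.6,0,-0.1385,-0.5,5.7,0,-0.1385,0.3,5.7,0,-0.1385,1.1,5.6,0,-0.1385,0,0,0,0])

```text
time_s: 5.9
tcp_pos: [0.5658, 0.023, 0.0847]
tcp_rot: [180.0, -0.0, -14.7]
wrist_force: [2.4, -2.9, -0.1]
opening: 0.118
finger_force: 15.1
```

```bash
python3 arc.py 133.2 4
```

```text
time 5.9 r 0.04068303534288559 radial 165.70038542436845 yaw+180 165.28885497546585 q7 -118.1 wf [ 2.4 -2.9 -0.1] tq [-0.61 -0.54 -0.22]
turn/row -0.1400140431292109
[[1.9, 5.7], [2.6, 5.1], [3.2, 4.7], [3.9, 4.2]]
```

arm_command(targets=[1.9,5.7,0,-0.14,2.6,5.1,0,-0.14,0,0,0,0,0,0,0,0])

```text
time_s: 6.3
tcp_pos: [0.5702, 0.0333, 0.0847]
tcp_rot: [180.0, -0.0, -30.6]
wrist_force: [3.0, -4.3, 0.3]
opening: 0.109
finger_force: 15.0
```

arm_command(targets=[0,0,0,0,0,0,0,0,0,0,0,0,0,0,0,0,0,0,0,0], fingers=0)

```text
time_s: 6.8
tcp_pos: [0.5696, 0.0346, 0.0845]
tcp_rot: [180.0, 0.0, -30.9]
wrist_force: [-0.3, 0.6, 0.6]
opening: 0.458
finger_force: 0.0
```

arm_command(targets=[0,0,15,0,0,0,25,0,0,0,30,0.14,-30,-30,20,0.149,-30,-30,10,0.149])

```text
time_s: 7.3
tcp_pos: [0.5108, -0.0248, 0.1874]
tcp_rot: [-180.0, -0.2, -5.5]
wrist_force: [0.5, -1.8, 0.9]
opening: 0.502
finger_force: 0.0
```

arm_command(targets=[-35,-35,0,0.149,-35,-35,0,0.149,0,0,0,0.149,0,0,0,0.149,0,0,0,0.149])

```text
time_s: 7.8
tcp_pos: [0.4485, -0.0879, 0.186]
tcp_rot: [179.9, -0.0, 35.1]
wrist_force: [0.2, 0.1, -0.2]
opening: 0.5
finger_force: 0.0
```

arm_command(targets=[0,0,0,0.149,0,0,0,0.149,0,0,0,0.149,0,0,0,0.149,0,0,0,0.149])

```text
time_s: 8.3
tcp_pos: [0.4487, -0.0875, 0.1858]
tcp_rot: [179.9, 0.0, 77.8]
wrist_force: [-0.7, -0.4, -0.4]
opening: 0.502
finger_force: 0.0
```

Run:
```python
from h import *
ims=[]
for c in("top","side"):
    im=r.camera(c)[:,:,::-1];o=w2pix(c,[.59,.03,.09]).astype(int)-[50,60]
    ims.append(cv2.resize(im[o[0]:o[0]+100,o[1]:o[1]+120],None,fx=3.3,fy=3.3,interpolation=cv2.INTER_CUBIC))
cv2.imwrite("pics/rel.png",cv2.convertScaleAbs(np.hstack(ims),alpha=1.6))
for d in r.trace("top","bar_tip")[:2]+r.trace("side","bar_tip")[:2]: print(d["confidence"],d["point"],d["region"].sum())
s=r.sense();print({k:np.round(v,3) for k,v in s.items() if k in("time_s","q","tcp_pos","tcp_rot","opening")})
```

```text
0.62 [191.4, 259.1] 240
0.43 [213.0, 229.5] 405
0.71 [242.4, 304.5] 259
{'time_s': np.float64(8.5), 'q': array([ 24.809,   0.27 , -19.403, 109.994,   0.12 ,  69.682,  -7.447]), 'tcp_pos': array([ 0.449, -0.088,  0.185]), 'tcp_rot': array([1.79928e+02, 1.40000e-02, 7.71900e+01]), 'opening': np.float64(0.499)}
```

View pics/rel.png

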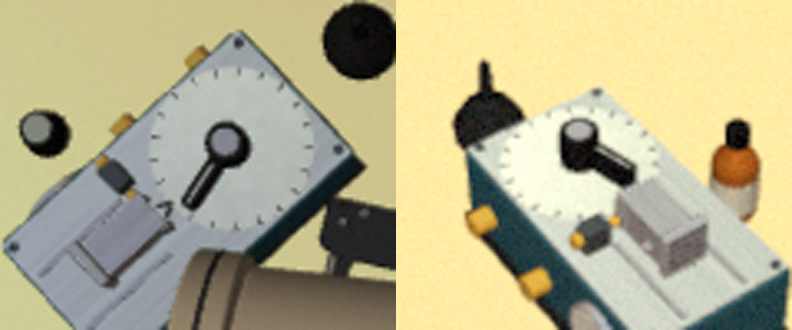

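The top crop shows the hub at (227,143), the bar tip at (190,205), the arrow mark near (163,210) and the lock near (122,240). The bar is about 16° short of the mark. I'll check these numbers and then regrasp with the tool turned the other way.

Run:
```python
from h import *
o=w2pix("top",[.59,.03,.09]).astype(int)-[50,60]
f=lambda u,v:np.array([v/3.3-.5+o[0],u/3.3-.5+o[1]])
hub=pix2w("top",f(227,143),.105);tip=pix2w("top",f(189,207),.096);mk=pix2w("top",f(163,210),.075)
A=lambda v:np.degrees(np.arctan2(v[1],v[0]))%360
print(hub,tip,mk);print("bar",A(tip-hub),np.hypot(*(tip-hub)[:2]),"mark",A(mk-hub),np.hypot(*(mk-hub)[:2]))
p=np.load("p.npy");print("model mark",T(p,[.013,0,.075]),"grip at 149.1, r 34:",[.6052+.034*np.cos(np.radians(149.1)),.013+.034*np.sin(np.radians(149.1))])
```

```text
[0.60467375 0.01176047 0.105     ] [0.56328921 0.03677302 0.096     ] [0.56317566 0.05780622 0.075     ]
bar 148.8515100787244 0.048356055789073066 mark 132.02632449609033 0.0619863074784361
model mark [[0.56489879 0.05547462 0.075     ]] grip at 149.1, r 34: [np.float64(0.576025793205396), np.float64(0.03046040256997779)]
```

arm_command(targets=[0,0,0,0.149,0,0,0,0.149,0,0,0,0.149,30,30,0,0.149,30,30,0,0.149])

```text
time_s: 9.0
tcp_pos: [0.5092, -0.0278, 0.1853]
tcp_rot: [179.9, 0.1, 120.1]
wrist_force: [0.9, 0.3, -0.7]
opening: 0.498
finger_force: 0.0
```

arm_command(targets=[30,30,0,0.149,30,30,0,0.149,0,0,0,0.149,0,0,0,0,0,0,0,0])

```text
time_s: 9.5
tcp_pos: [0.5682, 0.0315, 0.1846]
tcp_rot: [-180.0, 0.0, 145.3]
wrist_force: [-0.1, -0.1, 0.4]
opening: 0.498
finger_force: 0.0
```

```bash
python3 -c "
from station import r
s=r.sense();print(s['time_s'],s['tcp_pos'],s['tcp_rot'],s['q'])"
```

```text
9.5 [0.5682253  0.0315328  0.18459579] [-1.79996524e+02  7.65788047e-03  1.45288737e+02] [ 16.0114805   15.64817571 -28.06404438  94.17999401   7.67229995
  72.08460677  41.7524118 ]
```

arm_command(targets=[7.5,-0.7,0,0.066,0,0,-40,0,0,0,-35,0,0,0,-15,0,0,0,-9.6,0])

```text
time_s: 10.0
tcp_pos: [0.5754, 0.0307, 0.0843]
tcp_rot: [-180.0, -0.0, 149.3]
wrist_force: [-0.8, 0.8, 0.2]
opening: 0.499
finger_force: 0.0
```

arm_command(targets=[0,0,0,0,0,0,0,0,0,0,0,0,0,0,0,0,0,0,0,0], fingers=-1)

```text
time_s: 10.5
tcp_pos: [0.5762, 0.0313, 0.0856]
tcp_rot: [180.0, 0.1, 149.5]
wrist_force: [-3.0, -4.1, 3.1]
opening: 0.13
finger_force: 2.8
```

arm_command(targets=[0,0,0,0,0,0,0,0])

```text
time_s: 10.7
tcp_pos: [0.5759, 0.031, 0.0855]
tcp_rot: [-180.0, 0.0, 149.5]
wrist_force: [-2.5, -1.7, 5.6]
opening: 0.117
finger_force: 14.9
```

```bash
sed -i 's/y=s\["tcp_rot"\]\[2\]/y=s["tcp_rot"][2]+float(sys.argv[3] if len(sys.argv)>3 else 0)/' arc.py; python3 arc.py 133.0 3 180
```

```text
time 10.7 r 0.034375171645174306 radial 148.374540619379 yaw+180 149.45728485604525 q7 43.4 wf [-2.5 -1.7  5.6] tq [-0.49  0.62 -0.25]
turn/row -0.0957446022255302
[[1.5, 2.2], [2.1, 2.6], [2.3, 2.4]]
```

arm_command(targets=[1.5,2.2,0,-0.096,2.1,2.6,0,-0.096,2.3,2.4,0,-0.096,0,0,0,0,0,0,0,0])

```text
time_s: 11.2
tcp_pos: [0.582, 0.0379, 0.0855]
tcp_rot: [-180.0, 0.1, 132.9]
wrist_force: [-2.6, -3.3, 4.2]
opening: 0.115
finger_force: 15.1
```

```bash
python3 arc.py 133.0 1 180
```

```text
time 11.2 r 0.03398539922780695 radial 132.9901549809761 yaw+180 132.93188151469064 q7 27.0 wf [-2.6 -3.3  4.2] tq [-0.7   0.39 -0.16]
turn/row 0.0011888918501196414
[[-0.0, -0.0]]
```

arm_command(targets=[0,0,0,0,0,0,0,0,0,0,0,0,0,0,0,0,0,0,0,0], fingers=0)

```text
time_s: 11.7
tcp_pos: [0.5818, 0.0389, 0.0849]
tcp_rot: [180.0, 0.0, 133.0]
wrist_force: [0.2, -0.5, 0.5]
opening: 0.459
finger_force: 0.0
```

arm_command(targets=[0,0,15,0,0,0,35,0,0,0,45,0,-33,-33,0,0,-33,-33,0,0])

```text
time_s: 12.2
tcp_pos: [0.5164, -0.0269, 0.1824]
tcp_rot: [179.8, 0.2, 133.1]
wrist_force: [0.4, -2.9, 0.0]
opening: 0.496
finger_force: 0.0
```

arm_command(targets=[-33,-33,0,0,-33,-33,0,0,0,0,0,0], fingers=-1)

```text
time_s: 12.5
tcp_pos: [0.4466, -0.0979, 0.1811]
tcp_rot: [-179.9, 0.1, 132.6]
wrist_force: [0.3, 0.1, -0.5]
opening: 0.309
finger_force: 0.0
```

```bash
cat > look.py <<'E'
import sys
from h import *
p=np.load("p.npy");ims=[]
for c in("top","side"):
    im=r.camera(c)[:,:,::-1];o=w2pix(c,[.57,.05,.09]).astype(int)-[36,36];k=5.5
    im=cv2.convertScaleAbs(cv2.resize(im[o[0]:o[0]+72,o[1]:o[1]+72],None,fx=k,fy=k,interpolation=cv2.INTER_CUBIC),alpha=1.6)
    ims.append(im);print(c,o)
cv2.imwrite(f"pics/{sys.argv[1]}.png",np.hstack(ims))
s=r.sense();print({k:np.round(v,3) for k,v in s.items() if k in("time_s","q","tcp_pos","tcp_rot","opening")})
E
python3 look.py turned
```

```text
top [164 209]
side [215 280]
{'time_s': np.float64(12.6), 'q': array([ 27.026,   0.812, -20.949, 109.975,   0.331,  69.136,  48.857]), 'tcp_pos': array([ 0.45 , -0.094,  0.181]), 'tcp_rot': array([1.79928e+02, 1.11000e-01, 1.32895e+02]), 'opening': np.float64(0.221)}
```

View pics/turned.png

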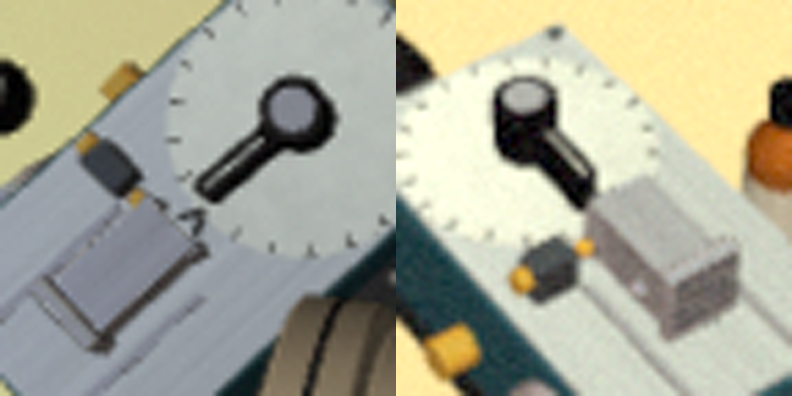

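Run:
```python
from h import *
k=5.5
W=lambda c,o,u,v,z:pix2w(c,[(v+.5)/k-.5+o[0],(u+.5)/k-.5+o[1]],z)
A=lambda a,b:np.degrees(np.arctan2(*(b-a)[1::-1]))%360
ot,os=[164,209],[215,280]
t=lambda u,v,z:W("top",ot,u,v,z); s=lambda u,v,z:W("side",os,u-396,v,z)
print("top: bar hub-tip",A(t(294,107,.105),t(206,191,.097)),"highlight",A(t(268,135,.099),t(212,188,.099)),"edge",A(t(225,0,.075),t(0,205,.075)),"roof",A(t(177,222,.107),t(70,307,.107)),"hub-mark",A(t(294,107,.105),t(192,218,.075)))
print("plate mid top",t(67,312,.113),T(np.load("p.npy"),[.077,0,.113]))
print("side: bar",A(s(525,95,.105),s(583,185,.097)),"highlight",A(s(545,132,.099),s(588,180,.099)),"edge",A(s(556,30,.075),s(792,240,.075)))
```

```text
top: bar hub-tip 133.13223228554259 highlight 134.9075209802949 edge 133.97147017574264 roof 129.8470938491003 hub-mark 132.96317730489292
plate mid top [0.5241376  0.09639393 0.113     ] [[0.52107744 0.10211891 0.113     ]]
side: bar 127.41339144501987 highlight 131.41818769131405 edge 135.9969910066551
```

The crop shows the bar tip at (206,191) pointing at the arrow at (192,218), with the hub at (294,107). The measured bar angle is 133.1° against 133.0° for the mark, so the bar is on the mark. Next I'll go behind the lock plate.

arm_command(targets=[11.6,42,0,0,11.6,42,0,0,11.6,42,0,0,11.6,42,0,0,11.6,42,0,0.004], fingers=-1)

```text
time_s: 13.1
tcp_pos: [0.5085, 0.1203, 0.1808]
tcp_rot: [179.9, 0.0, 133.3]
wrist_force: [1.5, 0.1, 1.2]
opening: 0.007
finger_force: 0.0
```

arm_command(targets=[0,0,0,0,0,0,-30,0,0,0,-20,0,0,0,0,0])

```text
time_s: 13.5
tcp_pos: [0.5065, 0.1176, 0.1279]
tcp_rot: [-179.9, -0.2, 133.3]
wrist_force: [-0.4, -0.1, 0.1]
opening: 0.004
finger_force: 0.0
```

```bash
cat > st.py <<'E'
from h import *
p=np.load("p.npy");s=r.sense();c,n=np.cos(p[2]),np.sin(p[2]);d=s["tcp_pos"]-[p[0],p[1],0];f=s["wrist_force"]
print("t",s["time_s"],"reg x,y,z mm",((c*d[0]+n*d[1])*1e3).round(1),((-n*d[0]+c*d[1])*1e3).round(1),(d[2]*1e3).round(1),"yaw",s["tcp_rot"].round(1),"F +x,y",(c*f[0]+n*f[1]).round(1),(-n*f[0]+c*f[1]).round(1),f[2].round(1),"open",s["opening"].round(3))
E
python3 st.py
```

```text
Traceback (most recent call last):
  File "st.py", line 3, in <module>
    print("t",s["time_s"],"reg x,y,z mm",((c*d[0]+n*d[1])*1e3).round(1),((-n*d[0]+c*d[1])*1e3).round(1),(d[2]*1e3).round(1),"yaw",s["tcp_rot"].round(1),"F +x,y",(c*f[0]+n*f[1]).round(1),(-n*f[0]+c*f[1]).round(1),f[2].round(1),"open",s["opening"].round(3))
                                                                                                                                                                                                                                         ^^^^^^^^^^^^^^^^^^
AttributeError: 'float' object has no attribute 'round'
```

arm_command(targets=[0,0,-20,0,0,0,-12,0,0,0,-9,0,0,0,0,0])

```text
time_s: 13.9
tcp_pos: [0.5075, 0.1169, 0.0884]
tcp_rot: [-180.0, -0.0, 133.3]
wrist_force: [-0.4, -0.9, 0.3]
opening: 0.004
finger_force: 0.0
```

arm_command(targets=[1.7,-1.8,0,0,1.7,-1.8,0,0,1.7,-1.8,0,0,0,0,0,0])

```text
time_s: 14.3
tcp_pos: [0.5135, 0.1109, 0.0893]
tcp_rot: [180.0, 0.0, 133.2]
wrist_force: [-0.6, -0.2, 0.7]
opening: 0.008
finger_force: 0.0
```

```bash
sed -i 's/s\["opening"\].round(3)/s["opening"]/' st.py; python3 st.py
```

```text
t 14.3 reg x,y,z mm 88.6 -0.5 89.3 yaw [180.    0.  133.2] F +x,y 0.3 0.6 0.7 open 0.008190189493097038
```

arm_command(targets=[1.4,-1.45,-0.5,0,1.4,-1.45,-0.5,0,1.4,-1.45,-0.5,0,1.4,-1.45,0,0,0,0,0,0])

```text
time_s: 14.8
tcp_pos: [0.5188, 0.1055, 0.0874]
tcp_rot: [180.0, 0.0, 133.2]
wrist_force: [-0.6, 1.1, 0.0]
opening: 0.008
finger_force: 0.4
```

```bash
python3 st.py
```

```text
t 14.8 reg x,y,z mm 81.0 -0.6 87.4 yaw [180.    0.  133.2] F +x,y 1.2 -0.4 0.0 open 0.008195921642589261
```

arm_command(targets=[1.4,-1.45,0,0,1.4,-1.45,0,0,1.4,-1.45,0,0,1.4,-1.45,0,0,0,0,0,0])

```text
time_s: 15.3
tcp_pos: [0.5244, 0.0995, 0.0874]
tcp_rot: [180.0, 0.0, 133.2]
wrist_force: [-0.5, 1.2, 0.6]
opening: 0.011
finger_force: 0.6
```

```bash
python3 st.py
```

```text
t 15.3 reg x,y,z mm 72.8 -0.7 87.4 yaw [180.    0.  133.2] F +x,y 1.2 -0.4 0.6 open 0.010623147316253773
```

arm_command(targets=[1.4,-1.45,0,0,1.4,-1.45,0,0,1.4,-1.45,0,0,0,0,0,0])

```text
time_s: 15.7
tcp_pos: [0.5287, 0.0952, 0.0874]
tcp_rot: [180.0, 0.0, 133.2]
wrist_force: [-0.1, 1.3, -0.1]
opening: 0.006
finger_force: 0.8
```

arm_command(targets=[1.4,-1.45,0,0,1.4,-1.45,0,0,0,0,0,0])

```text
time_s: 16.0
tcp_pos: [0.5314, 0.0923, 0.0874]
tcp_rot: [180.0, 0.0, 133.2]
wrist_force: [-1.4, 2.3, 0.3]
opening: 0.005
finger_force: 1.1
```

```bash
python3 st.py
```

```text
t 16.0 reg x,y,z mm 62.8 -0.8 87.4 yaw [180.    0.  133.2] F +x,y 2.6 -0.5 0.3 open 0.0052432628013673
```

arm_command(targets=[1.4,-1.45,0,0,1.4,-1.45,0,0,0,0,0,0])

```text
time_s: 16.3
tcp_pos: [0.5334, 0.0901, 0.0874]
tcp_rot: [-180.0, -0.1, 133.3]
wrist_force: [-5.6, 3.6, 3.5]
opening: 0.003
finger_force: 3.0
```

arm_command(targets=[1.05,-1.1,0,0,1.05,-1.1,0,0,0,0,0,0])

```text
time_s: 16.6
tcp_pos: [0.5362, 0.0872, 0.0874]
tcp_rot: [180.0, 0.0, 133.2]
wrist_force: [-1.5, 1.7, 1.3]
opening: 0.011
finger_force: 1.1
```

arm_command(targets=[1.05,-1.1,0,0,1.05,-1.1,0,0,0,0,0,0])

```text
time_s: 16.9
tcp_pos: [0.5385, 0.0847, 0.0875]
tcp_rot: [180.0, 0.0, 133.2]
wrist_force: [-0.1, 0.6, -0.0]
opening: 0.004
finger_force: 0.2
```

```bash
python3 st.py
```

```text
t 16.9 reg x,y,z mm 52.4 -0.8 87.5 yaw [180.    0.  133.2] F +x,y 0.5 -0.4 -0.0 open 0.0037446738115715084
```

arm_command(targets=[0.7,-0.7,0,0,0.7,-0.7,0,0,0,0,0,0])

```text
time_s: 17.2
tcp_pos: [0.5393, 0.0839, 0.0874]
tcp_rot: [-180.0, -0.0, 133.2]
wrist_force: [-3.4, 2.7, 3.1]
opening: 0.009
finger_force: 2.0
```

arm_command(targets=[0.7,-0.7,0,0,0,0,0,0])

```text
time_s: 17.4
tcp_pos: [0.5394, 0.0839, 0.0874]
tcp_rot: [-180.0, -0.1, 133.3]
wrist_force: [-6.9, 3.8, 4.4]
opening: 0.008
finger_force: 3.7
```

```bash
python3 st.py
```

```text
t 17.4 reg x,y,z mm 51.2 -0.9 87.4 yaw [-1.800e+02 -1.000e-01  1.333e+02] F +x,y 7.5 2.4 4.4 open 0.008283101595188651
```

arm_command(targets=[0.7,-0.7,0,0,0.7,-0.7,0,0,0,0,0,0])

```text
time_s: 17.7
tcp_pos: [0.5396, 0.0838, 0.0873]
tcp_rot: [-179.9, -0.2, 133.4]
wrist_force: [-13.7, 7.4, 7.8]
opening: 0.009
finger_force: 7.1
```

```bash
python3 st.py
```

```text
t 17.7 reg x,y,z mm 51.0 -1.0 87.3 yaw [-179.9   -0.2  133.4] F +x,y 14.8 4.9 7.8 open 0.00943491010554477
```

Hard stop: 15 N and no further travel. I'll back off, lift clear and look.

arm_command(targets=[-3.5,3.7,0,0,-7,7.5,0,0,-10,10.6,0,0,0,0,25,0,0,0,45,0])

```text
time_s: 18.2
tcp_pos: [0.5186, 0.1039, 0.1557]
tcp_rot: [-179.8, -0.2, 133.3]
wrist_force: [1.0, 0.0, 1.3]
opening: 0.003
finger_force: 0.0
```

arm_command(targets=[0,0,40,0,-10,-48,0,0,-10,-48,0,0,-10,-48,0,0,-10,-48,0,0])

```text
time_s: 18.7
tcp_pos: [0.4803, -0.0896, 0.1977]
tcp_rot: [180.0, 0.1, 133.3]
wrist_force: [0.5, -1.0, 0.3]
opening: 0.006
finger_force: 0.0
```

```bash
python3 look.py locked
python3 - <<'E'
from h import *
for n,z in(("lock",.107),("oil_bottle",.085),("loupe",.03),("blower",.06)):
    for d in r.trace("top",n)[:1]: print(n,round(d["confidence"],2),np.round(d["point"]),pix2w("top",d["point"],z).round(3))
E
```

```text
top [164 209]
side [215 280]
{'time_s': np.float64(18.8), 'q': array([ 27.643,   4.082, -22.694, 104.779,   1.814,  71.451,  47.12 ]), 'tcp_pos': array([ 0.479, -0.095,  0.197]), 'tcp_rot': array([-1.79900e+02,  1.07000e-01,  1.32696e+02]), 'opening': np.float64(0.003)}
lock 0.8 [206. 238.] [0.555 0.063 0.107]
loupe 0.51 [181. 208.] [0.621 0.149 0.03 ]
blower 0.57 [157. 304.] [ 0.674 -0.075  0.06 ]
```

View pics/locked.png

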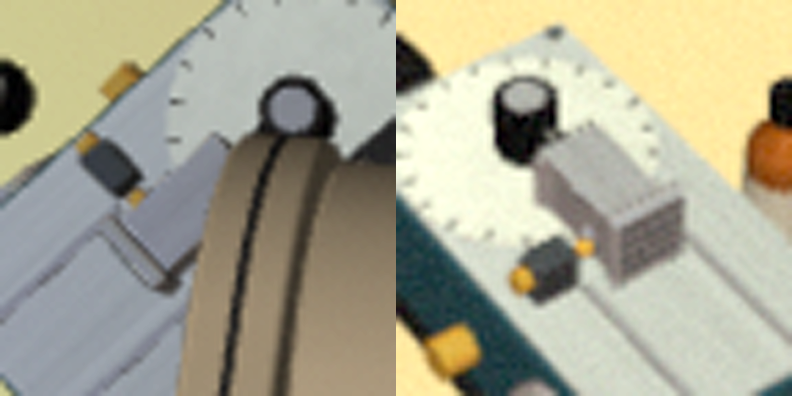

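The crops show the lock over the bar. Its plate has moved from about (67,312) to (137,253), which is about 35 mm of travel. It stays home with nothing touching it, and the things around it look undisturbed.

```bash
python3 -c "
from station import r
print(r.finish_job())"
```

```text
the job is handed in; nothing more can be done
None
```

The job is handed in: the bar was set on the arrow mark (to about 1°), then the lock was pushed through its catch to the end stop and stayed home with nothing touching it, at about 19 s and with no more than about 17 N read at the wrist.

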